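# Roll the log blank into the V-cradle

## Task

Get the log blank ready for drilling: push it by its side so that it rolls along the desk, up the ramp of the wooden V-cradle and into the V, then nudge it along the V until its end sits against the cradle's end stop. Only push it, gently and with the fingers: do not grip or lift it, and leave the jar, the glue stick and the ribbon spool alone.

Things in the scene. Friction and masses are not known exactly. Their poses are not given: they have to be found in the camera images.
- log: loose round log of smooth oiled dark wood (slippery, friction about 0.25), a cylinder 40 mm in diameter, 120 mm long, about 0.12 kg, lying on the desk on the cradle's +y or -y side, within 15 degrees of parallel to the V. Origin at its centre, 20 mm above the desk; x runs along the cylinder's axis, y and z turn as it rolls. It rolls easily; pushed above mid-height it can wedge on the ramp.
- cradle: V-cradle (grey ramps, brown V) fixed to the desk, 170 mm wide in y, from x = -85 to 105 mm. Origin on the desk under the V's bottom, x along the V, z up. Each side alike: a ramp rises from the desk at y = 85 mm to a lip 13 mm high at y = 22 mm, level to y = 17 mm, then the V falls at 30 degrees to its bottom, 3 mm high at y = 0. A log in it is centred at y = 0, z = 26 mm. The +x end is open.
- jar: upright clear jar of baubles with a metal lid, 72 mm in diameter, 92 mm high, on the desk on the side of the cradle where the log is not. Origin at the centre of its underside. A bystander.
- gluestick: upright white glue stick with a cap, 29 mm in diameter, 93 mm high, beyond the cradle. Origin at the centre of its underside. A bystander.
- spool: cardboard ribbon spool lying flat, 52 mm in diameter, 32 mm high, beyond the cradle. Origin at the centre of its underside. A bystander.
- stop (a point): end stop: upright brown board closing the V at the cradle's -x end, nearer the robot, 60 mm wide in y, 45 mm high, 10 mm thick. This point is on its inner face (facing cradle +x), above the V's bottom, 26 mm above the desk, 75 mm from the cradle's origin along -x; same axes as the cradle. A log's end rests against it.
There are look-alikes about, which are no part of the job. What is meant by the log is not blue or yellow, and is the smaller of those in its own colour.

How it is judged:
On the way, in this order (a step that is already met when the one before it is completed fails the run):
1. the log rolls (it has turned well over about its own axis) while still outside the V (angle between log's own z axis and vertical above 2 rad and (y of log in the frame of cradle above 0.02 m or y of log in the frame of cradle below -0.02 m)).
2. the log lies in the V (y of log in the frame of cradle between -0.006 and 0.006 m and z of log in the frame of cradle below 0.031 m), for 0.2 s.
At the end, for the whole second after the job is handed in: The log lies at rest in the V, centred within 4 mm across and 4 mm in height, parallel to the V within 0.06 rad, with its end within 4 mm of the end stop (y of log in the frame of cradle between -0.004 and 0.004 m and z of log in the frame of cradle between 0.022 and 0.03 m and x of log in the frame of cradle between -0.019 and -0.011 m and angle between the x axis of log and the x axis of cradle, either way round below 0.06 rad and linear speed of log below 0.01 m/s); the robot touches nothing.
It fails at once if the log is lifted or tipped off the desk or cradle (height (world z) of log above 0.045 m or angle between log's own x axis and vertical below 1.2 rad).
It fails at once if the log is gripped or pushed hard with the fingers (contact force between the fingers and log above 35 N).
It fails at once if the log is pushed with the arm or the gripper's body instead of the fingers (contact force between the arm and log above 3 N).
It fails at once if the jar, the glue stick or the spool is moved by over 15 mm or tipped (distance of any of jar, gluestick, spool from where it was at the start of the episode above 0.015 m or angle between any of jar, gluestick, spool's own z axis and vertical above 0.3 rad).
It also fails if it takes over 58 s, if anything falls off the work surface, if the arm or the gripper's body presses on something with over 40 N, if the wrist force passes 120 N, or if a joint passes its speed limit or range.

## Robot

A 6-joint arm with a two-finger parallel gripper is mounted at the origin on the work surface. World frame = base frame: x ahead of the robot, y to its left, z up, the work surface at z = 0. Lengths are in m, angles in rad, forces in N, time in s.
With the tool pointing down it reaches from about 0.35 to 0.975 m from the base axis. Payload 4.9 kg.
Tool frame: the origin (TCP) lies on the mounting face of the last link; the fingertips stand 173 mm ahead of it and the grasp point (between the pads) lies ctrl.pinch_z ahead of it (ctrl.pinch_z is the distance from the TCP to the grasp point, in m); z points along the fingers, y is the line along which they close (so a half turn about z gives the same grasp; the last joint's range is limited). The gripper opens to 85 mm and grips with 20 to 120 N. Pads are 22 mm wide; open, the fingers measure 114 mm over their backs; the gripper's body (76 mm by 85 mm) begins 54 mm behind the grasp point. The pads swing forward as they close: fully open they stand 13 mm farther back than shut.
Start: joints at [-0.119, 0.053, 1.613, -0, 1.476, -0.119], TCP at [0.625, 0, 0.405] pointing down, gripper open.
Joint ranges: [-3.01, 3.01], [-1.01, 2.22], [0.06, 2.58], [-1.02, 4.17], [0.09, 2.62], [-3.14, 3.14]. Speed limits (rad/s): [2.57, 2.57, 3.14, 3.14, 3.14, 3.14].

## Interface

Orientations are given as a rotation vector (axis times angle).
In Python, from station import telemetry, eyes, ctrl gives the robot as it stands.
- The arm moves only by the tool apply_moves, never from a script. Its argument "plan" is a list of rows, each a list of 5 numbers: the finger opening in m, from 0 to 0.0854, then the shift along the tool's x, y, z in m, then the turn about the tool's z in rad. In form: [[jaw, x, y, z, roll], ...]. A call has 1 to 12 rows; each row is the pose to reach, as a shift and turn from the pose commanded when the call began, along the tool's axes at that moment; what a row does not reach only later rows make up. A row lasts 1/12 s, in which the tool goes at most 41.7 mm and 7.16 degrees, less where a joint would pass 70% of its speed; a pose out of reach is approached as far as the arm can. A call with a gripper value outside its range is refused whole. The fingers move at their own pace and stop on an object; "newtons" is the grip in N (left out, the last holds). Time passes only in rows, so rows that repeat a pose let the fingers close. It gives the time, the measured TCP pose, the force, the opening and the grip force at its end, in the units of the state.
- telemetry.get_obs(): the state, without advancing time (a new reading comes with each control period).
- eyes.get_image(name): name is "scene" or "side" or "wrist"; returns a dict with "img" (480x640x3 uint8, blue, green, red), "range_z" (480x640 float32, m along the optical axis (not along the pixel's ray), 0 where there is no reading), "K" (3x3 intrinsics, pixels), "pose" (4x4, takes a point from camera to world coordinates); the wrist camera has in their place "hand_eye" (4x4, takes a point from camera to tool coordinates, whose origin is the TCP and whose axes are the flange's). Camera axes: x right, y down, z forward; pixel columns grow to the right and rows downward; lengths in m; the calibration is good to about 2 mm. A picture is of the moment at which its call begins: read the wrist's pose just before it.
- ctrl.finish_job(): hands the job in; it is judged then, once.
Trained networks look in a picture, given as the dict that the camera call returned (one of the last four; its "shot" number tells which), for a name from the list of things; names that differ only in an ending like _2 or _b are one class to them, and where a whole thing is asked for, a point or a joint stands for the part that bears it (a point fixed in the world has none). Each returns a list of dicts, best first, with "confidence" (0 to 1); they miss things now and then, are a little off and sometimes report something else, mostly with a low value. They report only what shows in the picture. A call takes as long as a camera call. They do not tell look-alikes from the thing itself.
- eyes.search_frame(thing, picture): "box" ([left, top, right, bottom] in pixels, round what is visible of it).
- eyes.outline_of(thing, picture): "region" (480x640 bool, what is visible of it) and "box" ([left, top, right, bottom] in pixels, round what is visible of it).
- eyes.tip_of(thing, picture): "point" ([column, row] in pixels: a listed point, or the origin of a listed thing).
The state is a dict: "t": time; "q": joint angles; "dq": joint speeds; "effort": joint torques, N m; "tool_pos": TCP position; "tool_rot": TCP orientation; "contact_force": force on the tool from outside, world axes, zero at the start; "wrist_torque": the same for the moment, N m; "opening": finger opening in m; "grip_force": force on a finger pad.
Only numpy, scipy, OpenCV 4.12 (cv2) and the standard library are available. Lean on these libraries where they do the work, as an engineer would, in place of code of your own. Each camera call takes 0.05 s, during which the arm holds its last target. There are 200 camera calls.

## Working session

There is one attempt and no reset: what is moved stays moved. The work goes in short steps, Python scripts to look and compute and a tool call to move; the robot and the scene stay as the last step left them, time stands still between calls to the robot, and variables do not carry over. Pictures are saved under pics/ and viewed, at most 10 in all, crops included, and the job is handed in when it is done.

Besides the shell and the picture viewer there is one more tool, called after "Call:" by a JSON object that holds its "name" and its "arguments". apply_moves: Moves the arm, as the interface text tells. Its arguments: {"type":"object","properties":{"plan":{"type":"array","items":{"type":"array","items":{"type":"number"}}},"newtons":{"type":"number"}},"required":["plan"]}

```bash
mkdir -p pics
cat > h.py <<'E'
import numpy as np, cv2
from station import telemetry, eyes, ctrl
from scipy.spatial.transform import Rotation as R
def campose(n,p,o):
    if n!='wrist': return p['pose']
    T=np.eye(4);T[:3,:3]=R.from_rotvec(o['tool_rot']).as_matrix();T[:3,3]=o['tool_pos'];return T@p['hand_eye']
def shot(n):
    o=telemetry.get_obs();p=eyes.get_image(n);return p,campose(n,p,o)
def cloud(p,T,m=None):
    z=p['range_z'];v,u=np.nonzero((z>0)&(m if m is not None else True));z=z[v,u];K=p['K']
    c=np.c_[(u-K[0,2])/K[0,0]*z,(v-K[1,2])/K[1,1]*z,z]
    return c@T[:3,:3].T+T[:3,3],u,v
E
cat > a.py <<'E'
from h import *
o=telemetry.get_obs();print({k:np.round(v,3) for k,v in o.items()},ctrl.pinch_z)
for n in['scene','side']:
    p,T=shot(n);cv2.imwrite(f'pics/{n}0.png',p['img'])
    for t in['log','cradle','jar','gluestick','spool']:
        for d in eyes.outline_of(t,p)[:4]:
            P,_,_=cloud(p,T,d['region'])
            print(n,t,round(d['confidence'],2),np.round(d['box']),len(P),np.round(np.percentile(P,[5,50,95],axis=0),3).tolist() if len(P) else '', p['img'][d['region']].mean(0).round())
    for d in eyes.tip_of('stop',p)[:2]:print('stop',d)
E
python3 a.py
```

```text
{'t': np.float64(0.0), 'q': array([-0.119,  0.053,  1.614, -0.   ,  1.476, -0.119]), 'dq': array([ 0.002,  0.   , -0.001, -0.001, -0.   ,  0.001]), 'effort': array([ 0.0000e+00, -3.9367e+01, -3.7018e+01, -0.0000e+00,  7.0000e-03,
       -0.0000e+00]), 'tool_pos': array([0.625, 0.   , 0.403]), 'tool_rot': array([-2.22e+00, -2.22e+00,  2.00e-03]), 'contact_force': array([ 0.012, -0.056,  0.075]), 'wrist_torque': array([-0.035, -0.025, -0.037]), 'grip_force': np.float64(0.0), 'opening': np.float64(0.085)} 0.1547
scene log 0.97 [317. 196. 381. 251.] 1514 [[0.484, 0.107, 0.011], [0.549, 0.117, 0.033], [0.598, 0.138, 0.041]] [30. 48. 79.]
scene log 0.9 [246. 139. 320. 199.] 2113 [[0.249, 0.129, 0.018], [0.35, 0.147, 0.047], [0.41, 0.175, 0.058]] [30. 47. 77.]
scene log 0.82 [412. 199. 469. 254.] 1440 [[0.599, 0.203, 0.012], [0.662, 0.225, 0.033], [0.708, 0.254, 0.041]] [ 16. 127. 158.]
scene log 0.77 [354. 146. 445. 178.] 1759 [[0.434, 0.284, 0.014], [0.505, 0.352, 0.042], [0.546, 0.397, 0.057]] [106.  62.  38.]
scene cradle 0.91 [197. 226. 350. 346.] 9855 [[0.445, -0.121, 0.001], [0.537, 
[... 889 characters left out ...]
dle 0.67 [260. 249. 427. 393.] 13081 [[0.441, -0.122, 0.001], [0.524, -0.059, 0.008], [0.614, 0.028, 0.015]] [ 80.  89. 100.]
side jar 0.81 [397. 348. 466. 423.] 4005 [[0.53, -0.244, 0.018], [0.553, -0.219, 0.092], [0.589, -0.186, 0.094]] [120. 129. 137.]
side jar 0.69 [476. 312. 518. 354.] 1447 [[0.682, -0.201, 0.002], [0.699, -0.182, 0.032], [0.725, -0.159, 0.034]] [ 64.  95. 132.]
side gluestick 0.75 [384. 159. 406. 210.] 821 [[0.696, 0.092, 0.001], [0.704, 0.098, 0.059], [0.722, 0.119, 0.094]] [65. 80. 75.]
side spool 0.93 [477. 310. 519. 354.] 1436 [[0.682, -0.201, 0.002], [0.699, -0.182, 0.032], [0.724, -0.159, 0.034]] [ 64.  95. 132.]
stop {'point': [288.6, 333.8], 'confidence': 0.58}
```

```bash
cat > fit.py <<'E'
from h import *
from scipy.optimize import least_squares, minimize
def prof(x,y):
    a=abs(y);h=np.where(a>22,13*(85-a)/63,np.where(a>17,13,3+a*10/17))
    h=np.where((a>85)|(x>105)|(x<-85),0,h)
    return np.where((x<-75)&(x>-85)&(a<30),45,h)
def fitcradle(P,x0):
    def loc(s):
        c,n=np.cos(s[2]),np.sin(s[2]);d=P[:,:2]*1e3-np.array(s[:2])*1e3;return d[:,0]*c+d[:,1]*n,-d[:,0]*n+d[:,1]*c
    def cost(s):
        x,y=loc(s);return np.minimum(abs(P[:,2]*1e3-s[3]*1e3-prof(x,y)),8).mean()
    best=None
    for yaw in np.linspace(-.5,.5,11):
        r=minimize(cost,[x0[0],x0[1],yaw,0],method='Nelder-Mead',options=dict(initial_simplex=np.array([x0[0],x0[1],yaw,0])+np.array([[0,0,0,0],[.02,0,0,0],[0,.02,0,0],[0,0,.1,0],[0,0,0,.003]]),maxiter=600))
        if best is None or r.fun<best.fun:best=r
    return best
def fitlog(P,r=.02):
    # top half surface points: axis a point + dir (horizontal or not), radius r
    c=np.median(P,0);X=P[:,:2]-P[:,:2].mean(0);yaw=np.arctan2(*np.linalg.svd(X,full_matrices=False)[2][0][::-1])
    yaw=(yaw+np.pi/2)%np.pi-np.pi/2
    def f(s):
        d=np.array([np.cos(s[2]),np.sin(s[2]),s[4]]);d/=np.linalg.norm(d);q=P-np.array([s[0],s[1],s[3]]);q=q-np.outer(q@d,d);return np.linalg.norm(q,axis=1)-r
    s=least_squares(f,[c[0],c[1],yaw,.02,0],loss='soft_l1',f_scale=.002)
    s=s.x;s4=s[4];d=np.array([np.cos(s[2]),np.sin(s[2])]);q=(P[:,:2]-s[:2])@d;lo,hi=np.percentile(q,[1,99])
    cen=s[:2]+d*(lo+hi)/2
    return cen,s[2],s[3]+s4*(lo+hi)/2,hi-lo,s4
E
cat > b.py <<'E'
from fit import *
for n in['scene','side']:
    p,T=shot(n);P,u,v=cloud(p,T)
    m=(P[:,0]>.38)&(P[:,0]<.67)&(P[:,1]>-.17)&(P[:,1]<.07)&(P[:,2]<.06)
    Q=P[m]; r=fitcradle(Q[::3],(.53,-.05));print(n,'cradle',r.x.round(4),r.fun)
    for d in eyes.outline_of('log',p):
        k=cv2.erode(d['region'].astype(np.uint8),np.ones((3,3)))>0
        L,_,_=cloud(p,T,k); md=np.median(L,0)
        if np.hypot(md[0]-.54,md[1]-.117)<.05: print('log',fitlog(L))
E
python3 b.py
```

```text
scene cradle [ 5.21e-01 -4.34e-02  3.47e-02  2.00e-04] 1.0084147814236668
log (array([0.54013409, 0.12870021]), np.float64(-0.06700583803201121), np.float64(0.02013502823638766), np.float64(0.11684963839429446), np.float64(-0.0019915932622641807))
side cradle [ 5.20e-01 -4.48e-02  3.36e-02  1.00e-04] 0.9824930802779219
log (array([0.53431521, 0.12747024]), np.float64(-0.07252833348242925), np.float64(0.019911066332221502), np.float64(0.11677865762028089), np.float64(0.0008550911982129845))
```

View pics/scene0.png

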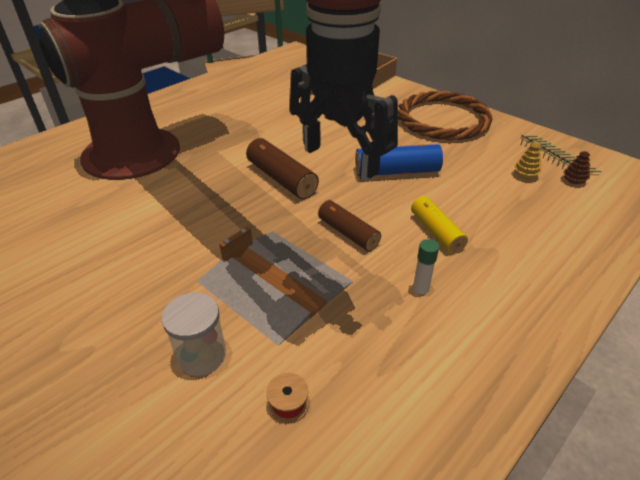

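The small brown log is at pixels (349,225), on the cradle's +y side. Its yellow, blue and larger brown look-alikes lie further out. The jar (192,335), spool (287,397) and glue stick (425,268) are clear of the push path.

Call:
{"name": "apply_moves", "arguments": {"plan": [[0.06,0.04,-0.02,0,-0.034],[0.06,0.08,-0.04,0,-0.034],[0.06,0.12,-0.06,0,-0.034],[0.06,0.16,-0.08,0,-0.034],[0.06,0.192,-0.094,0.02,-0.034],[0.06,0.192,-0.094,0.06,-0.034],[0.06,0.192,-0.094,0.1,-0.034],[0.06,0.192,-0.094,0.14,-0.034],[0.06,0.192,-0.094,0.18,-0.034],[0.06,0.192,-0.094,0.206,-0.034],[0.06,0.192,-0.094,0.206,-0.034],[0.06,0.192,-0.094,0.206,-0.034]]}}

```text
t: 1.9
tool_pos: [0.5303, 0.1919, 0.1974]
tool_rot: [-2.182, -2.257, 0.005]
contact_force: [0.3, -0.9, 1.3]
opening: 0.0597
grip_force: 0.0
```

```bash
cat > c.py <<'E'
from fit import *
import sys
C=np.array([.5205,-.0440]);w=.034
def toC(a):
    d=np.atleast_2d(a)[:,:2]-C;return np.c_[d[:,0]*np.cos(w)+d[:,1]*np.sin(w),-d[:,0]*np.sin(w)+d[:,1]*np.cos(w)]
if __name__=='__main__':
  o=telemetry.get_obs();print('t',o['t'],'tcp',o['tool_pos'],'C',toC(o['tool_pos']),'F',o['contact_force'].round(2),o['opening'])
  for n in['scene','side']:
    p,T=shot(n);cv2.imwrite(f'pics/{n}_{sys.argv[1]}.png',p['img'])
    for d in eyes.outline_of('log',p):
        k=cv2.erode(d['region'].astype(np.uint8),np.ones((3,3)))>0
        L,_,_=cloud(p,T,k)
        if len(L)<100:continue
        md=toC(np.median(L,0)[None])[0]
        im=p['img'][k].mean(0)
        if abs(md[0])<.09 and abs(md[1])<.2 and im[2]<110 and im[0]<60:
            c,yaw,z,l,t=fitlog(L);print(n,'log C',toC(c).round(4),'dyaw',round(yaw-w,3),'z',round(z,4),'len',round(l,4),d['confidence'])
    P,u,v=cloud(p,T);q=toC(P);tc=toC(o['tool_pos'])[0]
    m=(abs(q[:,0]-tc[0])<.07)&(q[:,1]-tc[1]>-.02)&(q[:,1]-tc[1]<.02)&(P[:,2]>.006)&(P[:,2]<.07)
    if m.sum():
        A=np.c_[q[m]-tc,P[m,2]];print('finger rel C x,y,z pct',np.percentile(A,[0,1,5,50,95,99],axis=0).round(4).tolist())
E
python3 c.py 1
```

```text
t 1.9 tcp [0.53033807 0.19187551 0.19740462] C [[0.0178506  0.23540475]] F [ 0.29 -0.94  1.33] 0.05971173075307163
scene log C [[0.0259 0.1719]] dyaw -0.105 z 0.0202 len 0.116 0.78
finger rel C x,y,z pct [[-0.045, -0.0125, 0.0284], [-0.0429, -0.0122, 0.0304], [-0.0369, -0.011, 0.0336], [-0.0294, -0.0059, 0.0511], [0.0432, 0.0083, 0.0673], [0.0441, 0.011, 0.0689]]
side log C [[0.0196 0.1708]] dyaw -0.104 z 0.0199 len 0.1167 0.63
finger rel C x,y,z pct [[-0.0421, -0.0135, 0.0332], [-0.0419, -0.0121, 0.0347], [-0.0416, -0.0117, 0.0379], [0.0313, -0.0076, 0.0529], [0.0426, 0.0069, 0.0676], [0.0449, 0.0103, 0.0695]]
```

Call:
{"name": "apply_moves", "arguments": {"plan": [[0.06,0,0,0.008,0],[0.06,0,0,0.016,0],[0.06,-0.006,0,0.016,0],[0.06,-0.012,0,0.016,0],[0.06,-0.017,0,0.016,0],[0.06,-0.021,0,0.016,0],[0.06,-0.025,0,0.016,0],[0.06,-0.029,0,0.016,0],[0.06,-0.033,0,0.016,0],[0.06,-0.037,0,0.016,0],[0.06,-0.041,0,0.016,0],[0.06,-0.045,0,0.016,0]]}}

```text
t: 3.1
tool_pos: [0.5325, 0.1466, 0.1827]
tool_rot: [2.183, 2.259, 0.0]
contact_force: [-0.5, -0.2, -0.6]
opening: 0.0604
grip_force: 0.1
```

```bash
python3 c.py 2
```

```text
t 3.1 tcp [0.53253606 0.14664315 0.18274671] C [[0.01850972 0.19012382]] F [-0.47 -0.19 -0.61] 0.06036250822418891
scene log C [[0.024  0.1562]] dyaw -0.092 z 0.0202 len 0.117 0.67
finger rel C x,y,z pct [[-0.061, -0.0196, 0.0137], [-0.0578, -0.0183, 0.0166], [-0.0503, -0.0123, 0.0233], [0.029, -0.0063, 0.0494], [0.0588, 0.009, 0.0687], [0.062, 0.0112, 0.0696]]
side log C [[0.018  0.1509]] dyaw -0.094 z 0.02 len 0.1175 0.85
finger rel C x,y,z pct [[-0.0631, -0.0194, 0.0135], [-0.0618, -0.0155, 0.0168], [-0.0539, -0.0137, 0.0223], [0.0286, -0.0081, 0.0556], [0.0498, 0.0067, 0.0691], [0.0578, 0.0096, 0.0697]]
```

Call:
{"name": "apply_moves", "arguments": {"plan": [[0.06,-0.003,0,0,0],[0.06,-0.006,0,0,0],[0.06,-0.009,0,0,0],[0.06,-0.012,0,0,0],[0.06,-0.015,0,0,0],[0.06,-0.018,0,0,0],[0.06,-0.021,0,0,0],[0.06,-0.024,0,0,0],[0.06,-0.027,0,0,0],[0.06,-0.03,0,0,0],[0.06,-0.033,0,0,0],[0.06,-0.036,0,0,0]]}}

```text
t: 4.3
tool_pos: [0.5338, 0.1108, 0.1827]
tool_rot: [2.183, 2.259, 0.0]
contact_force: [-0.3, 0.3, -0.6]
opening: 0.06
grip_force: 0.0
```

```bash
python3 c.py 3
```

```text
t 4.3 tcp [0.53375365 0.11075297 0.18272653] C [[0.01850658 0.154213  ]] F [-0.28  0.26 -0.63] 0.05998121666359784
scene log C [[0.0213 0.1206]] dyaw -0.089 z 0.0202 len 0.1162 0.84
finger rel C x,y,z pct [[-0.0615, -0.0196, 0.0149], [-0.0571, -0.0192, 0.0173], [-0.051, -0.0126, 0.0221], [0.0298, -0.0063, 0.0503], [0.0597, 0.009, 0.069], [0.062, 0.011, 0.0698]]
side log C [[0.0147 0.1167]] dyaw -0.091 z 0.0199 len 0.117 0.94
finger rel C x,y,z pct [[-0.0632, -0.02, 0.0149], [-0.0621, -0.0178, 0.0172], [-0.0554, -0.0138, 0.0225], [0.0284, -0.0081, 0.0556], [0.0499, 0.0071, 0.069], [0.0578, 0.0092, 0.0699]]
```

Call:
{"name": "apply_moves", "arguments": {"plan": [[0.06,-0.003,0,0,0],[0.06,-0.006,0,0,0],[0.06,-0.009,0,0,0],[0.06,-0.012,0,0,0],[0.06,-0.015,0,0,0],[0.06,-0.018,0,0,0],[0.06,-0.021,0,0,0],[0.06,-0.024,0,0,0],[0.06,-0.027,0,0,0],[0.06,-0.03,0,0,0],[0.06,-0.033,0,0,0],[0.06,-0.036,0,0,0]]}}

```text
t: 5.5
tool_pos: [0.535, 0.0748, 0.1827]
tool_rot: [-2.183, -2.259, -0.0]
contact_force: [-0.7, 0.0, 0.3]
opening: 0.0598
grip_force: 0.2
```

```bash
python3 c.py 4
```

```text
t 5.5 tcp [0.53498399 0.07482859 0.18274121] C [[0.01851501 0.11826755]] F [-0.67  0.01  0.34] 0.05981421067074833
scene log C [[0.0176 0.0856]] dyaw -0.078 z 0.0208 len 0.1166 0.57
finger rel C x,y,z pct [[-0.0633, -0.0197, 0.0141], [-0.06, -0.0192, 0.0169], [-0.0508, -0.013, 0.0224], [-0.0271, -0.0062, 0.0485], [0.0587, 0.009, 0.0689], [0.062, 0.0128, 0.0698]]
side log C [[0.0116 0.0838]] dyaw -0.083 z 0.0206 len 0.1171 0.58
finger rel C x,y,z pct [[-0.0645, -0.02, 0.0067], [-0.0638, -0.0195, 0.0161], [-0.0579, -0.0156, 0.0227], [-0.03, -0.0081, 0.0534], [0.0495, 0.007, 0.0691], [0.0574, 0.01, 0.0698]]
```

Call:
{"name": "apply_moves", "arguments": {"plan": [[0.06,-0.003,0,0,0],[0.06,-0.006,0,0,0],[0.06,-0.009,0,0,0],[0.06,-0.012,0,0,0],[0.06,-0.015,0,-0.001,0],[0.06,-0.018,0,-0.001,0],[0.06,-0.021,0,-0.001,0],[0.06,-0.024,0,-0.002,0],[0.06,-0.027,0,-0.002,0],[0.06,-0.03,0,-0.002,0],[0.06,-0.033,0,-0.003,0],[0.06,-0.036,0,-0.003,0]]}}

```text
t: 6.7
tool_pos: [0.5362, 0.0388, 0.1858]
tool_rot: [2.183, 2.259, 0.0]
contact_force: [0.3, 0.6, -0.0]
opening: 0.06
grip_force: 0.5
```

```bash
python3 c.py 5
```

```text
t 6.7 tcp [0.53623635 0.03877743 0.18584821] C [[0.01854115 0.08219465]] F [ 0.31  0.59 -0.03] 0.06002615824799524
scene log C [[0.0158 0.0502]] dyaw -0.063 z 0.0279 len 0.1156 0.57
finger rel C x,y,z pct [[-0.0659, -0.02, 0.0062], [-0.0589, -0.0196, 0.0201], [-0.0494, -0.0176, 0.0264], [-0.0287, -0.0063, 0.047], [0.0549, 0.0086, 0.0688], [0.0615, 0.0107, 0.0696]]
side log C [[0.0091 0.0488]] dyaw -0.064 z 0.0277 len 0.1171 0.87
finger rel C x,y,z pct [[-0.0691, -0.02, 0.0066], [-0.0669, -0.0198, 0.0195], [-0.0617, -0.018, 0.0265], [-0.0309, -0.0086, 0.0492], [0.0478, 0.007, 0.0694], [0.0567, 0.0096, 0.0699]]
```

Call:
{"name": "apply_moves", "arguments": {"plan": [[0.06,-0.003,0,0,0],[0.06,-0.006,0,0,0],[0.06,-0.009,0,0,0],[0.06,-0.012,0,0,0],[0.06,-0.015,0,-0.001,0],[0.06,-0.018,0,-0.001,0],[0.06,-0.02,0,-0.001,0],[0.06,-0.022,0,-0.002,0],[0.06,-0.024,0,-0.002,0],[0.06,-0.026,0,-0.002,0],[0.06,-0.028,0,-0.002,0],[0.06,-0.03,0,-0.002,0]]}}

```text
t: 7.9
tool_pos: [0.5372, 0.0089, 0.1876]
tool_rot: [2.183, 2.259, -0.0]
contact_force: [0.3, 0.1, -0.2]
opening: 0.0598
grip_force: 0.0
```

```bash
python3 c.py 6
```

```text
t 7.9 tcp [0.53715294 0.00885672 0.18762491] C [[0.0184401  0.05226008]] F [ 0.28  0.12 -0.18] 0.05981922314115139
scene log C [[0.0139 0.0219]] dyaw -0.014 z 0.0332 len 0.1176 0.57
finger rel C x,y,z pct [[-0.0673, -0.0199, 0.006], [-0.056, -0.0198, 0.0062], [-0.0419, -0.0185, 0.0068], [0.0355, -0.0064, 0.0453], [0.0646, 0.0087, 0.0682], [0.0686, 0.0117, 0.0697]]
side log C [[0.0082 0.0186]] dyaw -0.015 z 0.033 len 0.117 0.73
finger rel C x,y,z pct [[-0.0699, -0.02, 0.006], [-0.0694, -0.0198, 0.0061], [-0.0677, -0.0188, 0.0065], [-0.0144, -0.0078, 0.0453], [0.0467, 0.0079, 0.0692], [0.0604, 0.0107, 0.0699]]
```

Call:
{"name": "apply_moves", "arguments": {"plan": [[0.06,-0.002,0,0,0],[0.06,-0.004,0,0,0],[0.06,-0.006,0,0,0],[0.06,-0.008,0,0,0],[0.06,-0.01,0,0,0],[0.06,-0.01,0,0,0],[0.06,-0.01,0,0,0],[0.06,-0.01,0,0,0],[0.06,-0.01,0,0,0],[0.06,-0.01,0,0,0],[0.06,-0.005,0,0,0],[0.06,0,0,0,0]]}}

```text
t: 9.1
tool_pos: [0.5372, 0.0094, 0.1877]
tool_rot: [-2.184, -2.258, -0.0]
contact_force: [-0.9, 0.8, 0.0]
opening: 0.0604
grip_force: 0.0
```

```bash
python3 c.py 7
```

```text
t 9.1 tcp [0.53717985 0.00939438 0.18768894] C [[0.01848527 0.05279651]] F [-0.95  0.81  0.02] 0.06035573070861597
scene log C [[0.0139 0.0007]] dyaw -0.001 z 0.0262 len 0.1172 0.85
finger rel C x,y,z pct [[-0.07, -0.0198, 0.006], [-0.0666, -0.0181, 0.0061], [-0.0553, -0.0155, 0.0064], [0.0001, -0.0062, 0.0108], [0.0608, 0.0071, 0.0668], [0.0679, 0.0106, 0.0695]]
side log C [[ 0.0079 -0.0007]] dyaw -0.001 z 0.0261 len 0.1167 0.73
finger rel C x,y,z pct [[-0.0699, -0.02, 0.006], [-0.0681, -0.0197, 0.0061], [-0.0599, -0.0186, 0.0063], [-0.0002, -0.0086, 0.0096], [0.0594, 0.0055, 0.0668], [0.068, 0.0096, 0.0696]]
```

View pics/scene_7.png

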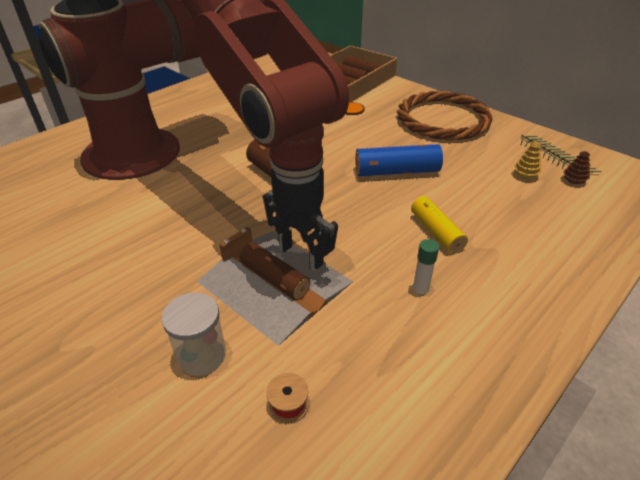

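The log is in the V at (275,270), parallel and clear of the fingers. Next I lift, close the fingers, and go to its +x end.

Call:
{"name": "apply_moves", "arguments": {"plan": [[0.06,0.01,0,-0.01,0],[0.06,0.01,0,-0.05,0],[0.03,0.01,0.01,-0.08,0],[0,-0.01,0.045,-0.08,0],[0,-0.035,0.075,-0.08,0],[0,-0.053,0.1,-0.08,0],[0,-0.053,0.1,-0.08,0],[0,-0.053,0.1,-0.06,0],[0,-0.053,0.1,-0.03,0],[0,-0.053,0.1,-0.01,0],[0,-0.053,0.1,-0.003,0],[0,-0.053,0.1,-0.003,0]]}}

```text
t: 10.3
tool_pos: [0.6376, -0.0396, 0.1884]
tool_rot: [-2.18, -2.256, 0.004]
contact_force: [0.3, 0.6, 1.1]
opening: 0.0001
grip_force: 0.0
```

```bash
python3 c.py 8
cat > d.py <<'E'
from c import *
o=telemetry.get_obs();tc=toC(o['tool_pos'])[0]
for n in['scene','side']:
    p,T=shot(n);P,u,v=cloud(p,T);q=toC(P)
    m=(abs(q[:,1])<.015)&(P[:,2]>.018)&(P[:,2]<.05)&(q[:,0]>-.1)&(q[:,0]<.16)
    h,e=np.histogram(q[m,0],np.arange(-.1,.161,.004));print(n,[(round(a,3),int(b)) for a,b in zip(e,h)])
    d=eyes.tip_of('stop',p)
    m=(abs(q[:,1])<.028)&(P[:,2]>.043)&(P[:,2]<.048)&(q[:,0]<-.06)&(q[:,0]>-.1);print('stop top x',np.percentile(q[m,0],[2,50,98]))
E
python3 d.py
```

```text
t 10.3 tcp [ 0.63756849 -0.03959686  0.18840245] C [[0.1171505  0.00042104]] F [0.27 0.62 1.09] 0.00011558654401016763
scene log C [[0.0141 0.001 ]] dyaw 0.012 z 0.0265 len 0.1168 0.92
finger rel C x,y,z pct [[-0.07, -0.02, 0.006], [-0.069, -0.0198, 0.0065], [-0.0659, -0.019, 0.008], [-0.0376, -0.0091, 0.036], [0.0141, 0.0105, 0.068], [0.0282, 0.0166, 0.0695]]
side log C [[ 0.0085 -0.0007]] dyaw -0.004 z 0.0261 len 0.1176 0.59
finger rel C x,y,z pct [[-0.07, -0.02, 0.006], [-0.0693, -0.0198, 0.0065], [-0.0674, -0.0188, 0.0074], [-0.0281, -0.0095, 0.0402], [0.007, 0.0141, 0.0672], [0.0235, 0.0181, 0.0696]]
scene [(np.float64(-0.1), 0), (np.float64(-0.096), 0), (np.float64(-0.092), 0), (np.float64(-0.088), 6), (np.float64(-0.084), 25), (np.float64(-0.08), 40), (np.float64(-0.076), 184), (np.float64(-0.072), 0), (np.float64(-0.068), 0), (np.float64(-0.064), 0), (np.float64(-0.06), 0), (np.float64(-0.056), 0), (np.float64(-0.052), 8), (np.float64(-0.048), 34), (np.float64(-0.044), 30), (np.float64(-0.04), 35), (np.float64(-0.036), 29), (np.float64(-0.032), 37), (np.float64(-0.028), 31), 
[... 2144 characters left out ...]
(np.float64(0.052), 45), (np.float64(0.056), 48), (np.float64(0.06), 46), (np.float64(0.064), 47), (np.float64(0.068), 28), (np.float64(0.072), 0), (np.float64(0.076), 0), (np.float64(0.08), 0), (np.float64(0.084), 0), (np.float64(0.088), 0), (np.float64(0.092), 0), (np.float64(0.096), 0), (np.float64(0.1), 0), (np.float64(0.104), 37), (np.float64(0.108), 19), (np.float64(0.112), 44), (np.float64(0.116), 17), (np.float64(0.12), 21), (np.float64(0.124), 8), (np.float64(0.128), 7), (np.float64(0.132), 3), (np.float64(0.136), 0), (np.float64(0.14), 0), (np.float64(0.144), 0), (np.float64(0.148), 0), (np.float64(0.152), 0), (np.float64(0.156), 0)]
stop top x [-0.08563445 -0.08076611 -0.07567155]
```

View pics/side_8.png

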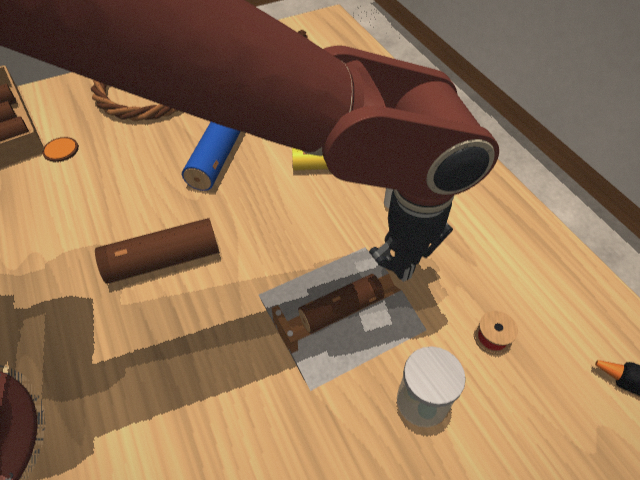

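The fingers stand about 32 mm off the log's +x end, and the log's near end is about 25 mm from the stop board at (288,330).

Call:
{"name": "apply_moves", "arguments": {"plan": [[0,0,-0.008,0,0],[0,0,-0.016,0,0],[0,0,-0.023,0,0],[0,0,-0.027,0,0],[0,0,-0.03,0,0],[0,0,-0.033,0,0],[0,0,-0.036,0,0],[0,0,-0.039,0,0],[0,0,-0.042,0,0],[0,0,-0.045,0,0],[0,0,-0.048,0,0],[0,0,-0.051,0,0]]}}

```text
t: 11.7
tool_pos: [0.5878, -0.0422, 0.1908]
tool_rot: [2.183, 2.259, 0.0]
contact_force: [1.1, -0.7, 0.2]
opening: 0.0002
grip_force: 0.4
```

```bash
python3 c.py 9|grep -v rel; python3 d.py | sed 's/np.float64//g'
```

```text
t 11.7 tcp [ 0.58783144 -0.04221868  0.19081401] C [[ 0.06735307 -0.00050853]] F [ 1.07 -0.72  0.23] 0.00022811000930764524
scene log C [[-0.0038  0.0011]] dyaw 0.011 z 0.0266 len 0.1162 0.57
side log C [[-0.0103 -0.0006]] dyaw -0.002 z 0.0261 len 0.1161 0.82
scene [((-0.1), 0), ((-0.096), 0), ((-0.092), 0), ((-0.088), 6), ((-0.084), 29), ((-0.08), 36), ((-0.076), 74), ((-0.072), 1), ((-0.068), 25), ((-0.064), 31), ((-0.06), 34), ((-0.056), 28), ((-0.052), 28), ((-0.048), 35), ((-0.044), 30), ((-0.04), 36), ((-0.036), 30), ((-0.032), 30), ((-0.028), 37), ((-0.024), 37), ((-0.02), 30), ((-0.016), 33), ((-0.012), 31), ((-0.008), 39), ((-0.004), 31), ((0.0), 29), ((0.004), 32), ((0.008), 30), ((0.012), 31), ((0.016), 22), ((0.02), 24), ((0.024), 25), ((0.028), 24), ((0.032), 30), ((0.036), 27), ((0.04), 24), ((0.044), 23), ((0.048), 18), ((0.052), 72), ((0.056), 1), ((0.06), 20), ((0.064), 27), ((0.068), 24), ((0.072), 55), ((0.076), 32), ((0.08), 41), ((0.084), 0), ((0.088), 0), ((0.092), 0), ((0.096), 0), ((0.1), 0), ((0.104), 0), ((0.108), 0), ((0.112), 0), ((0.116), 0), ((0.12), 0),
[... 488 characters left out ...]
4), ((-0.02), 55), ((-0.016), 49), ((-0.012), 52), ((-0.008), 50), ((-0.004), 50), ((0.0), 54), ((0.004), 51), ((0.008), 47), ((0.012), 50), ((0.016), 49), ((0.02), 50), ((0.024), 50), ((0.028), 47), ((0.032), 43), ((0.036), 37), ((0.04), 29), ((0.044), 19), ((0.048), 23), ((0.052), 14), ((0.056), 26), ((0.06), 33), ((0.064), 25), ((0.068), 21), ((0.072), 5), ((0.076), 12), ((0.08), 3), ((0.084), 0), ((0.088), 0), ((0.092), 0), ((0.096), 0), ((0.1), 0), ((0.104), 0), ((0.108), 0), ((0.112), 0), ((0.116), 0), ((0.12), 0), ((0.124), 0), ((0.128), 0), ((0.132), 0), ((0.136), 0), ((0.14), 0), ((0.144), 0), ((0.148), 0), ((0.152), 0), ((0.156), 0)]
stop top x [-0.08543858 -0.0792453  -0.06128333]
```

Call:
{"name": "apply_moves", "arguments": {"plan": [[0,0,-0.002,0,0],[0,0,-0.003,0,0],[0,0,-0.004,0,0],[0,0,-0.005,0,0],[0,0,-0.006,0,0],[0,0,-0.006,0,0],[0,0,-0.006,0,0]]}}

```text
t: 12.68
tool_pos: [0.5819, -0.0424, 0.1907]
tool_rot: [-2.183, -2.259, 0.0]
contact_force: [0.8, -0.0, -0.0]
opening: -0.0001
grip_force: 0.1
```

Call:
{"name": "apply_moves", "arguments": {"plan": [[0,0,-0.001,0,0],[0,0,-0.001,0,0]]}}

```text
t: 12.85
tool_pos: [0.5809, -0.0424, 0.1907]
tool_rot: [-2.183, -2.259, 0.0]
contact_force: [-0.8, -0.3, -0.0]
opening: 0.0002
grip_force: 0.1
```

Call:
{"name": "apply_moves", "arguments": {"plan": [[0,0,-0.001,0,0],[0,0,-0.001,0,0]]}}

```text
t: 13.02
tool_pos: [0.5799, -0.0424, 0.1907]
tool_rot: [-2.183, -2.259, 0.0]
contact_force: [-0.4, -0.2, -0.2]
opening: 0.0003
grip_force: 0.2
```

Call:
{"name": "apply_moves", "arguments": {"plan": [[0,0,-0.001,0,0],[0,0,-0.001,0,0]]}}

```text
t: 13.18
tool_pos: [0.5792, -0.0425, 0.191]
tool_rot: [2.183, 2.258, 0.002]
contact_force: [3.4, -0.1, -0.7]
opening: 0.0
grip_force: 1.3
```

```bash
python3 c.py 10|grep -v rel
```

```text
t 13.1833 tcp [ 0.57924019 -0.04251711  0.19096366] C [[ 0.05875665 -0.00051475]] F [ 3.41 -0.11 -0.68] 2.75107202576041e-05
scene log C [[-0.0119  0.001 ]] dyaw 0.012 z 0.0267 len 0.116 0.83
side log C [[-0.0157 -0.0007]] dyaw -0.002 z 0.0262 len 0.1115 0.62
```

Call:
{"name": "apply_moves", "arguments": {"plan": [[0,0,-0.0005,0,0],[0,0,-0.0005,0,0]]}}

```text
t: 13.55
tool_pos: [0.579, -0.0426, 0.1912]
tool_rot: [2.182, 2.257, 0.002]
contact_force: [5.4, 0.2, -1.0]
opening: -0.0001
grip_force: 2.6
```

Call:
{"name": "apply_moves", "arguments": {"plan": [[0,0,0.005,0,0],[0,0,0.02,0,0],[0,0,0.04,0,0],[0,0,0.04,-0.03,0],[0,0,0.04,-0.07,0],[0,0,0.04,-0.11,0],[0,0,0.04,-0.15,0],[0,0,0.04,-0.15,0],[0,0,0.04,-0.15,0]]}}

```text
t: 14.3
tool_pos: [0.6192, -0.0413, 0.3444]
tool_rot: [2.18, 2.256, 0.004]
contact_force: [-0.1, -0.6, -0.8]
opening: -0.0
grip_force: 0.0
```

```bash
python3 c.py 11|grep -v rel
```

```text
t 14.3 tcp [ 0.61918679 -0.04130103  0.34443905] C [[ 0.0987215  -0.00065729]] F [-0.07 -0.58 -0.81] -8.294330698732936e-06
scene log C [[-0.0115  0.0009]] dyaw -0.001 z 0.0263 len 0.1167 0.84
side log C [[-0.0149 -0.0008]] dyaw -0.001 z 0.0261 len 0.1113 0.81
```

View pics/scene_11.png

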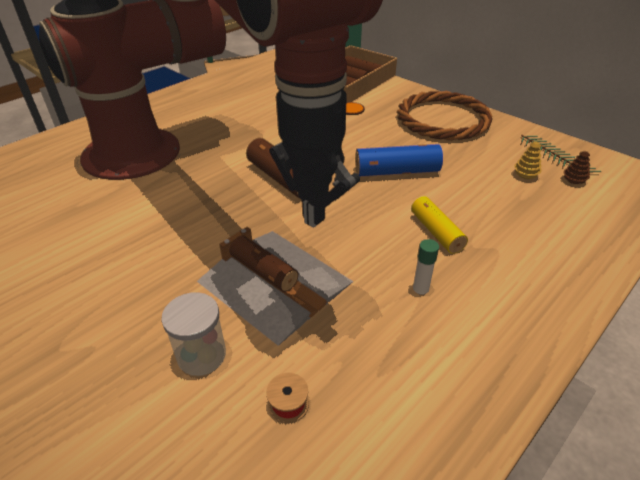

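The log lies in the V at (262,262), against the stop at (237,243). The rising push force confirmed it is touching the stop, and the robot is now clear, so I'm handing in.

```bash
python3 -c "
from station import ctrl;print(ctrl.finish_job())"
```

```text
the job is handed in; nothing more can be done
None
```

The log was rolled up the ramp into the V and nudged against the end stop, the jar, glue stick and spool were not touched, and the job is handed in; the hand-in returned no verdict.

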